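# Level the appliance stand

## Robot

A 6-joint arm with a two-finger parallel gripper is mounted at the origin on the work surface. World frame = base frame: x ahead of the robot, y to its left, z up, the work surface at z = 0. Lengths are in m, angles in rad, forces in N, time in s.
With the tool pointing down it reaches from about 0.325 to 0.775 m from the base axis. Payload 5.5 kg.
Tool frame: the origin (TCP) lies midway between the tips of the shut fingers; the grasp point (between the pads) lies 19 mm behind it; z points along the fingers, y is the line along which they close (so a half turn about z gives the same grasp; the last joint's range is limited). The gripper opens to 88 mm and grips with 3 to 60 N. Pads are 20 mm wide; open, the fingers measure 115 mm over their backs; the gripper's body (75 mm by 178 mm) begins 61 mm behind the grasp point.
Start: joints at [1.14, 0.091, 1.231, -0, 1.82, -0.057], TCP at [0.219, 0.559, 0.223] pointing down, gripper open.
Joint ranges: [-2.87, 2.87], [-0.86, 2.18], [0.17, 2.46], [-1.51, 4.65], [0.06, 2.69], [-2.65, 2.65]. Speed limits (rad/s): [2.57, 2.57, 3.01, 3.14, 3.14, 3.14].

## Interface

Orientations are given as a unit quaternion [w, x, y, z].
In Python, from cell import ctrl, imaging gives the robot as it stands.
- The arm moves only by the tool send_rows, never from a script. Its argument "motion" is one flat list of numbers, 4 for each row, row after row: the shift along the tool's x, y, z in m, then the turn about the tool's z in degrees. A call has 1 to 20 rows; each row is the pose to reach, as a shift and turn from the pose commanded when the call began, along the tool's axes at that moment; what a row does not reach only later rows make up. A row lasts 1/8 s, in which the tool goes at most 62.5 mm and 10.7 degrees, less where a joint would pass 70% of its speed; a pose out of reach is approached as far as the arm can. A call with a gripper value outside its range is refused whole. "grip" is the closure, from 0 (fully open) to 1 (shut), set as the call begins (left out, the last holds). The fingers move at their own pace and stop on an object; "newtons" is the grip in N (left out, the last holds). Time passes only in rows, so rows that repeat a pose let the fingers close. It gives the time, the measured TCP pose, the force, the opening and the grip force at its end, in the units of the state.
- ctrl.state(): the state, without advancing time (a new reading comes with each control period).
- imaging.read_camera(name): name is "scene" or "top" or "wrist"; returns (picture, depth): 420x560x3 uint8, red, green, blue; 420x560 float32, m along the optical axis (not along the pixel's ray), 0 where there is no reading.
- imaging.camera_model(name): a dict with "fx", "fy", "cx", "cy" (pixels), "world_from_camera" (4x4, takes a point from camera to world coordinates). Camera axes: x right, y down, z forward; pixel columns grow to the right and rows downward; lengths in m; the calibration is good to about 2 mm. A picture is of the moment at which its call begins: read the wrist's pose just before it. camera_model takes no time and is no camera call; for the wrist camera it gives the pose at the moment of the call.
- ctrl.sign_off(): hands the job in; it is judged then, once.
The state is a dict: "time_s": time; "joints": joint angles; "dq": joint speeds; "joint_torque": joint torques, N m; "position": TCP position; "orientation": TCP orientation; "wrist_force": force on the tool from outside, world axes, zero at the start; "wrist_torque": the same for the moment, N m; "width": finger opening in m; "finger_force": force on a finger pad.
Only numpy, scipy, OpenCV 4.12 (cv2) and the standard library are available. Lean on these libraries where they do the work, as an engineer would, in place of code of your own. Each camera call takes 0.05 s, during which the arm holds its last target. There are 200 camera calls.

## Task

Lay the blue spirit level on the low steel stand, inside the blue outline, and let go of it. Then grip the red levelling knob, push it down until the sprung end of the stand is seated at its stop and, keeping it down, turn it until the bubble lies fully between the two black lines. Finish still gripping the knob and holding it pressed down, so that I can lock the nut underneath, and leave the other kitchen things where they are.

Things in the scene. Friction and masses are not known exactly. Their poses are not given: they have to be found in the camera images.
- level: Blue box spirit level, loose, about 0.18 kg: 26 mm wide (its x; grip it across this), 180 mm long (its y), 36 mm tall, vial on top. Origin: centre of the underside. Either end may point either way on the stand. Yellow-green vial window along y on top, with two black lines 16 mm either side of its centre; the white bubble, 20 mm long, moves along y to the higher end.
- bubble (a joint): Position of the bubble's centre along the level's own y axis, m: 0 = midway between the black lines, at most +-0.035. Positive when the level's +y end is the higher one; about 1.35 mm per milliradian of tilt. It follows a change within about 1.2 s. The bubble is fully between the lines while within +-0.005.
- bubble_mid (a point): The top of the white bubble (a 20 mm long, 12 mm wide white blob on the vial).
- deck_mark (a point): Centre of the blue outline (40 by 200 mm, long side along y) on the upper face of the low steel stand's sheet (180 by 320 mm, about 70 mm above the worktop). x across, y along the stand to the knob, z up; it tilts with the sheet by up to 0.03 rad. The sheet pivots over two feet 75 mm from here towards -y; the knob's axis is 175 mm from here towards +y.
- press (a joint): Pressing travel of the sprung knob end of the stand, rad about the pivot: -0.035 = sprung up (its free state), 0 = pressed down and seated at its stop. The knob is 250 mm from the pivot, so it goes down about 9 mm. It takes about 2.5 N at the knob to start and 7 N to seat it; it springs back when let go.
- knob (a joint): Turn of the levelling knob, rad, growing clockwise seen from above; starts between -0.3 and 0.2, stops at -0.6 and 2.2. Clockwise raises the knob end by 0.015 rad (3.7 mm at the knob, 20 mm of bubble) per rad. With the foot seated that end is at first too low: level comes after 0.45 to 1.45 rad clockwise. It stays where it is left; friction 0.06 N m.
- knob_grip (a point): On the knob's axis, in the upper part of the red grip bar. Bar: 52 mm along this point's x, 14 mm thick along its y, 26 mm high, on a black round flange of radius 34 mm. The point is 18 mm above the flange's upper face, 8 mm below the bar's top, 36 mm above the stand's sheet. Fingertips either side of the bar may rest on the flange to push it down. It turns with the knob.
- dabba: Bystander: closed round steel masala dabba, radius 92 mm, 85 mm tall. Origin: centre of the underside.
- scoop: Bystander: yellow plastic scoop, 60 by 50 by 32 mm cup with an 85 mm handle to its -x. Origin: under the cup's centre.
- turner: Bystander: steel dosa turner lying flat, 340 mm along its x, blade to +x, at most 14 mm tall. Origin: on its underside near mid-length.
- rolling_pin: Bystander: small wooden rolling pin, 280 mm along its y, 42 mm thick. Origin: under its middle.
- plate0: Bystander: lower white ceramic side plate, radius 85 mm, 15 mm tall. Origin: centre of the underside.
- plate1: Bystander: the same plate stacked on top of it.
- spice_jar: Bystander: amber jar with a steel cap, radius 32 mm, 110 mm tall. Origin: centre of the underside.
- tumbler: Bystander: steel tumbler, radius 36 mm, 95 mm tall. Origin: centre of the underside.

How it is judged:
On the way, in this order (a step that is already met when the one before it is completed fails the run):
1. the level lies on the stand inside the blue outline, along it, and has been let go (z of level in the frame of deck_mark between -0.004 and 0.006 m and horizontal distance between level and deck_mark below 0.025 m and angle between the y axis of level and the y axis of deck_mark, either way round below 0.17 rad and contact force between the arm and level below 0.3 N), for 0.2 s.
2. the gripped knob is turned clockwise while the stand is pressed down, with the level lying on it (z of level in the frame of deck_mark between -0.004 and 0.006 m and horizontal distance between level and deck_mark below 0.025 m and angle between the y axis of level and the y axis of deck_mark, either way round below 0.17 rad and value of joint press above -0.005 rad and velocity of joint knob above 0.02 rad/s and contact force between the fingers and knob above 1 N), for 0.05 s.
At the end, for the whole second after the job is handed in: Ends holding: fingers still grip and press the knob (contact over 2 N), stand within 0.004 rad of its stop, bubble within 5.5 mm of the middle, and the untouched level lies on the stand within 25 mm and 0.17 rad of the outline's centre and direction, through the last second (all of step 1 and value of joint press above -0.004 rad and value of joint bubble between -0.0055 and 0.0055 m and contact force between the fingers and knob above 2 N); the arm keeps its last pose, push and grip.
It fails at once if a bystander is pushed more than 40 mm from its place (distance of any of dabba, scoop, turner, rolling_pin, plate0, plate1, spice_jar, tumbler from where it was at the start of the episode above 0.04 m).
It also fails if it takes over 61 s, if anything falls off the work surface, if the arm or the gripper's body presses on something with over 40 N, if the wrist force passes 120 N, or if a joint passes its speed limit or range.

## Working session

There is one attempt and no reset: what is moved stays moved. The work goes in short steps, Python scripts to look and compute and a tool call to move; the robot and the scene stay as the last step left them, time stands still between calls to the robot, and variables do not carry over. Pictures are saved under pics/ and viewed, at most 10 in all, crops included, and the job is handed in when it is done.

Besides the shell and the picture viewer there is one more tool, called after "Call:" as name(argument=value, ...), one argument or row to a line, values as JSON. send_rows: Moves the arm, as the interface text tells. Its arguments: {"type":"object","properties":{"motion":{"type":"array","items":{"type":"number"}},"grip":{"type":"number"},"newtons":{"type":"number"}},"required":["motion"]}

```bash
mkdir -p pics; ls; python3 - <<'E'
from cell import ctrl, imaging
import cv2, numpy as np
s=ctrl.state(); print({k:np.round(v,3) for k,v in s.items()})
for n in ("scene","top"):
    p,d=imaging.read_camera(n); m=imaging.camera_model(n)
    cv2.imwrite(f"pics/{n}0.png",p[:,:,::-1]); np.savez(f"{n}0.npz",p=p,d=d,**m)
    print(n,{k:np.round(v,4).tolist() for k,v in m.items()})
E
```

```text
pics
{'time_s': np.float64(0.0), 'joints': array([ 1.14 ,  0.092,  1.232, -0.   ,  1.82 , -0.057]), 'dq': array([-0.001,  0.001, -0.   , -0.   ,  0.001, -0.   ]), 'joint_torque': array([ 2.0000e-03, -4.4643e+01, -4.0646e+01,  7.0000e-02,  2.8000e-02,
       -0.0000e+00]), 'position': array([0.219, 0.558, 0.222]), 'orientation': array([-0.   ,  0.186,  0.983, -0.001]), 'wrist_force': array([-1.173,  0.124, -0.513]), 'wrist_torque': array([-0.072, -0.007,  0.056]), 'finger_force': np.float64(0.0), 'width': np.float64(0.088)}
scene {'fx': 472.7232, 'fy': 472.7232, 'cx': 284.9041, 'cy': 212.158, 'world_from_camera': [[-0.5684, 0.4517, -0.6876, 1.4896], [0.8224, 0.3371, -0.4583, 0.5707], [0.0248, -0.826, -0.5631, 0.8745], [0.0, 0.0, 0.0, 1.0]]}
top {'fx': 454.992, 'fy': 454.992, 'cx': 279.4779, 'cy': 204.317, 'world_from_camera': [[0.0296, -0.9915, 0.1269, 0.3827], [-0.9995, -0.0276, 0.018, -0.0647], [-0.0144, -0.1274, -0.9917, 1.363], [0.0, 0.0, 0.0, 1.0]]}
```

View pics/top0.png

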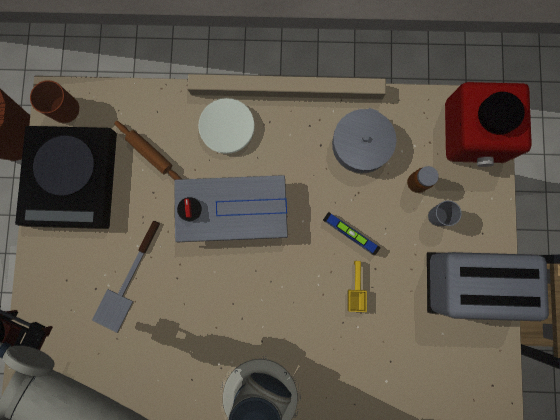

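View pics/scene0.png

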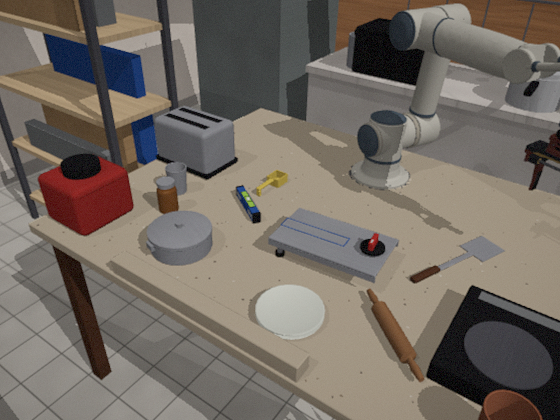

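The top view shows the level at about (351,233), the outline's centre at (251,208) and the knob at (188,208). In the scene view the level is at (248,203) and the knob at (373,245). Next I'll get coarse positions from both views.

```bash
cat > h.py <<'E'
import numpy as np, cv2
def ray(m,uv):
    T=np.asarray(m["world_from_camera"]); u,v=uv
    d=T[:3,:3]@np.array([(u-m["cx"])/m["fx"],(v-m["cy"])/m["fy"],1.0]); return T[:3,3],d
def plane(m,uv,z):
    o,d=ray(m,uv); return o+d*(z-o[2])/d[2]
def tri(m1,a,m2,b):
    o1,d1=ray(m1,a); o2,d2=ray(m2,b)
    s=np.linalg.lstsq(np.c_[d1,-d2],o2-o1,rcond=None)[0]
    p,q=o1+s[0]*d1,o2+s[1]*d2; return (p+q)/2,np.linalg.norm(p-q)
def mask(rgb,name):
    h=cv2.cvtColor(rgb,cv2.COLOR_RGB2HSV); H,S,V=[h[:,:,i].astype(int) for i in range(3)]
    return {"blue":(H>100)&(H<130)&(S>130)&(V>40),"green":(H>28)&(H<50)&(S>100)&(V>70),
            "red":((H<8)|(H>172))&(S>150)&(V>90)}[name].astype(np.uint8)
def blobs(mk,roi,amin=15):
    u0,u1,v0,v1=roi; z=np.zeros_like(mk); z[v0:v1,u0:u1]=mk[v0:v1,u0:u1]
    n,l,s,c=cv2.connectedComponentsWithStats(z,connectivity=8)
    out=[]
    for i in np.argsort(-s[1:,4])+1:
        if s[i,4]>=amin:
            out.append((c[i],cv2.minAreaRect(np.argwhere(l==i)[:,::-1].astype(np.float32)),s[i,4]))
    return out
def load(n): 
    z=np.load(n+".npz"); return {k:z[k] for k in z.files}
def grab(n):
    from cell import imaging
    m=imaging.camera_model(n); p,d=imaging.read_camera(n); return dict(p=p,d=d,**m)
def save(x,n): cv2.imwrite(f"pics/{n}.png",x["p"][:,:,::-1]); np.savez(n+".npz",**x)
E
python3 - <<'E'
from h import *
np.set_printoptions(precision=4,suppress=True)
t,s=load("top0"),load("scene0")
R={"top":{"level":(315,390,200,265),"mark":(205,300,190,225),"knob":(172,208,190,228)},
   "scene":{"level":(225,270,180,225),"mark":(275,355,210,250),"knob":(355,390,225,260)}}
for k,c in (("level","blue"),("level","green"),("mark","blue"),("knob","red")):
    r=[]
    for n,x in (("top",t),("scene",s)):
        b=blobs(mask(x["p"],c),R[n][k],6); r.append(b)
        print(k,c,n,[(q[0].round(1),[np.round(a,1) for a in q[1]],q[2]) for q in b[:4]])
    if r[0] and r[1]: print("  tri",tri(t,r[0][0][1][0],s,r[1][0][1][0]))
def dp(x,u,v): 
    o,d=ray(x,(u,v)); return o+d*x["d"][v,u]
for uv in ((251,202),(230,203),(275,201),(188,208),(351,233),(200,235),(200,182),(280,180),(280,235)): print(uv,dp(t,*uv))
E
```

```text
level blue top [(array([351.6, 233.9]), [array([351.4, 233.2]), array([56.3,  8.9]), np.float64(34.4)], np.int32(240))]
level blue scene [(array([246.1, 201.3]), [array([245.8, 200.6]), array([32.4, 10.1]), np.float64(56.9)], np.int32(156))]
  tri (array([ 0.4761, -0.2562,  0.028 ]), np.float64(0.006890134089213261))
level green top [(array([351.6, 232.6]), [array([351.7, 232.7]), array([32.5,  6.2]), np.float64(34.5)], np.int32(177))]
level green scene [(array([247.7, 198.9]), [array([247.6, 198.5]), array([17.8,  5. ]), np.float64(59.0)], np.int32(70))]
  tri (array([ 0.4752, -0.2532,  0.0376]), np.float64(0.0009442954852975248))
mark blue top [(array([222. , 207.1]), [array([225.5, 207.5]), array([19., 15.]), np.float64(0.0)], np.int32(47)), (array([285.7, 204.6]), [array([285.8, 205. ]), array([14. ,  1.7]), np.float64(81.3)], np.int32(16)), (array([244., 214.]), [array([244., 214.]), array([14.,  0.]), np.float64(180.0)], np.int32(15)), (array([272.5, 199. ]), [array([272.5, 199. ]), array([13.,  0.]), np.float64(180.0)], np.int32(14))]
mark blue scene []
knob red top [(array([186.9, 208.5]), [array([186.8, 207.5]), array([17.3,  4.2]), np.float64(84.8)], np.int32(65))]
knob red scene [(array([372.9, 242.1]), [array([372.7, 241.6]), array([ 7.1, 17.4]), np.float64(29.7)], np.int32(92))]
  tri (array([0.5278, 0.2146, 0.1085]), np.float64(0.0030941531706719537))
(251, 202) [0.5526 0.0407 0.07  ]
(230, 203) [0.5476 0.1005 0.0733]
(275, 201) [ 0.5574 -0.028   0.0699]
(188, 208) [0.5246 0.2101 0.1197]
(351, 233) [ 0.474  -0.2508  0.0386]
(200, 235) [0.4537 0.182  0.0726]
(200, 182) [0.6069 0.1905 0.0698]
(280, 180) [ 0.6189 -0.0406  0.0704]
(280, 235) [ 0.4604 -0.0453  0.0703]
```

```bash
python3 - <<'E'
from h import *
from cell import ctrl, imaging
from scipy.spatial.transform import Rotation as Ro
np.set_printoptions(precision=4,suppress=True)
s=ctrl.state(); m=imaging.camera_model("wrist"); q=s["orientation"]
T=np.eye(4);T[:3,:3]=Ro.from_quat(np.r_[q[1:],q[0]]).as_matrix();T[:3,3]=s["position"]
print(np.linalg.inv(T)@m["world_from_camera"],m["fx"],m["cx"],m["cy"]); print(T)
R=T[:3,:3]
for p in ((0.46,0.12,0.36),(0.475,-0.253,0.30)): print(R.T@(np.array(p)-T[:3,3]))
E
```

```text
[[ 0.0005 -0.9599 -0.2805  0.0771]
 [ 1.      0.0005  0.0002 -0.0006]
 [-0.0001 -0.2805  0.9599 -0.1611]
 [ 0.      0.      0.      1.    ]] 370.682755366107 275.7711837989536 211.76396246195375
[[-0.9309  0.3652 -0.0007  0.219 ]
 [ 0.3652  0.9309 -0.0016  0.5583]
 [ 0.0001 -0.0017 -1.      0.2216]
 [ 0.      0.      0.      1.    ]]
[-0.3844 -0.3203 -0.1378]
[-0.5346 -0.6619 -0.0773]
```

Call:
send_rows(
  motion=[-0.44,-0.266,-0.108,60,-0.44,-0.266,-0.108,60,-0.44,-0.266,-0.108,60,-0.44,-0.266,-0.108,60,-0.44,-0.266,-0.108,60,-0.44,-0.266,-0.108,60,-0.44,-0.266,-0.108,60,-0.44,-0.266,-0.108,60,-0.44,-0.266,-0.108,60,-0.44,-0.266,-0.108,60,-0.44,-0.266,-0.108,60,-0.44,-0.266,-0.108,60,-0.44,-0.266,-0.108,60],
  grip=0,
)

```text
time_s: 1.72
position: [0.531, 0.1512, 0.3306]
orientation: [-0.0, 0.652, 0.759, 0.0]
wrist_force: [-0.1, -0.3, 1.0]
width: 0.088
finger_force: 0.0
```

```bash
python3 - <<'E'
from h import *
x=grab("wrist"); save(x,"w1")
E
```

```text
(no output)
```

View pics/w1.png

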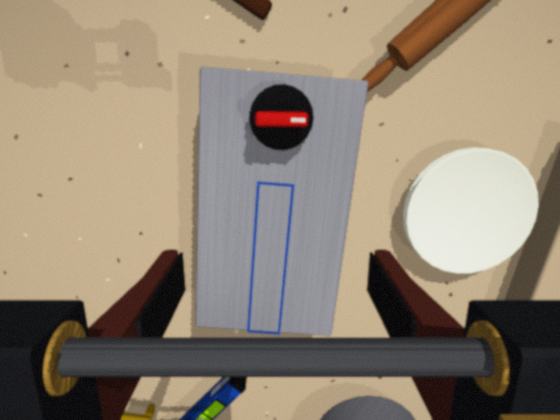

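The wrist view shows the outline with corners near (258,182), (293,185), (280,333) and (248,331). The knob flange is at (281,117) and its red bar lies almost horizontal in the picture. Next step is the deck frame.

```bash
cat > deck.py <<'E'
from h import *
np.set_printoptions(precision=4,suppress=True)
x=load("w1"); t=load("top0")
mk=mask(x["p"],"blue"); z=np.zeros_like(mk); z[170:345,235:305]=mk[170:345,235:305]
pts=np.argwhere(z)[:,::-1].astype(np.float32); q=cv2.approxPolyDP(cv2.convexHull(pts),6,True)[:,0]; print("corners",q.tolist())
T=x["world_from_camera"]
vv,uu=np.mgrid[80:330:3,205:355:3]; d=x["d"][vv,uu]; ok=(d>0)
P=np.stack([(uu-x["cx"])/x["fx"]*d,(vv-x["cy"])/x["fy"]*d,d],-1)[ok]@T[:3,:3].T+T[:3,3]
A=np.c_[P[:,:2],np.ones(len(P))]; k=np.ones(len(P),bool)
for th in (.03,.01,.004,.003):
    c=np.linalg.lstsq(A[k],P[k,2],rcond=None)[0]; k=abs(A@c-P[:,2])<th
print("plane z=ax+by+c",c,k.sum(),len(P))
def onp(m,uv):
    o,dd=ray(m,uv); s=(c[0]*o[0]+c[1]*o[1]+c[2]-o[2])/(dd[2]-c[0]*dd[0]-c[1]*dd[1]); return o+s*dd
W=np.array([onp(x,p) for p in q]); print(W, "centre",W.mean(0))
r=cv2.minAreaRect(W[:,:2].astype(np.float32)*1000); print("rect",r)
b=blobs(mask(x["p"],"red"),(240,325,85,150)); print("bar wrist",b[0])
bt=blobs(mask(t["p"],"red"),(172,208,190,228))
print("bar tri",tri(x,b[0][1][0],t,bt[0][1][0]))
for zz in (.11,.116,.12):
    box=cv2.boxPoints(b[0][1]); w=np.array([plane(x,p,zz) for p in box]); print(zz,w.mean(0),cv2.minAreaRect(w[:,:2].astype(np.float32)*1000))
u,v=np.round(b[0][1][0]).astype(int); o,dd=ray(x,(u,v)); print("bar depth pt",o+dd*x["d"][v,u])
# outline corners in two views for height
for a,bb in (((258,182),(217,201)),((293,185),(217,201)),((248,331),(286,214)),((280,333),(286,199))):
    print("h",tri(x,a,t,bb))
E
python3 deck.py
```

```text
corners [[293.0, 185.0], [279.0, 332.0], [248.0, 331.0], [257.0, 183.0]]
plane z=ax+by+c [-0.0015  0.021   0.0705] 3623 4189
[[ 0.5525  0.1406  0.0727]
 [ 0.567  -0.0575  0.0685]
 [ 0.5265 -0.0621  0.0684]
 [ 0.5111  0.1366  0.0726]] centre [0.5393 0.0394 0.0706]
rect ((539.4830932617188, 39.21628952026367), (41.55455017089844, 200.11070251464844), 4.433796405792236)
bar wrist (array([279.2718, 118.1606]), ((281.0, 118.5), (15.0, 52.0), 90.0), np.int32(710))
bar tri (array([0.5261, 0.2137, 0.1186]), np.float64(0.00041228436774102287))
0.11 [0.5265 0.2133 0.11  ] ((526.5298461914062, 213.2990264892578), (52.26102828979492, 14.550192832946777), 8.701116561889648)
0.116 [0.5264 0.2135 0.116 ] ((526.411865234375, 213.50941467285156), (51.439579010009766, 14.321503639221191), 8.701116561889648)
0.12 [0.5263 0.2136 0.12  ] ((526.3331909179688, 213.64968872070312), (50.892086029052734, 14.169055938720703), 8.70110034942627)
bar depth pt [0.5263 0.2141 0.1187]
h (array([0.53  , 0.1389, 0.1111]), np.float64(0.03732856878684206))
h (array([0.5531, 0.1392, 0.0662]), np.float64(0.00034017940973910844))
h (array([ 0.5237, -0.061 ,  0.0693]), np.float64(0.005615403624612583))
h (array([ 0.5666, -0.0595,  0.067 ]), np.float64(0.004122483952687535))
```

Call:
send_rows(
  motion=[-0.41,-0.06,0.1,34,-0.41,-0.06,0.1,34,-0.41,-0.06,0.1,34,-0.41,-0.06,0.1,34,-0.41,-0.06,0.1,34,-0.41,-0.06,0.1,34,-0.41,-0.06,0.1,34,-0.41,-0.06,0.1,34,-0.41,-0.06,0.1,34,-0.41,-0.06,0.1,34],
)

```text
time_s: 3.02
position: [0.534, -0.2627, 0.2317]
orientation: [0.001, 0.845, 0.535, 0.0]
wrist_force: [-0.7, -0.2, 0.4]
width: 0.0878
finger_force: 0.0
```

```bash
python3 - <<'E'
from h import *
x=grab("wrist"); save(x,"w2")
E
```

```text
(no output)
```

View pics/w2.png

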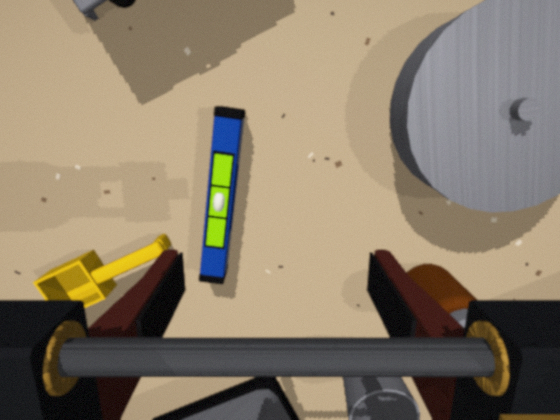

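The level lies from about (230,112) to (213,278), with its vial centre at (218,201) and the bubble mid-vial. The scoop is well clear on its left. Computing the grasp next.

```bash
python3 - <<'E'
from h import *
from cell import ctrl
from scipy.spatial.transform import Rotation as Ro
np.set_printoptions(precision=4,suppress=True)
x=load("w2"); t=load("top0")
bg=blobs(mask(x["p"],"green")|mask(x["p"],"blue"),(190,260,95,295)); print(bg[0])
g=blobs(mask(x["p"],"green"),(190,260,95,295),100); print([(k[0],k[2]) for k in g])
gh=cv2.boundingRect(mask(x["p"],"green"))
tg=blobs(mask(t["p"],"green"),(315,390,200,265))
gm=mask(x["p"],"green"); z=np.zeros_like(gm); z[140:260,195:245]=gm[140:260,195:245]
gr=cv2.minAreaRect(np.argwhere(z)[:,::-1].astype(np.float32)); print("green",gr)
print("tri",tri(x,gr[0],t,tg[0][1][0]))
for rr in (gr,bg[0][1]):
    w=np.array([plane(x,p,.036)[:2] for p in cv2.boxPoints(rr)])*1000
    print(w.mean(0),cv2.minAreaRect(w.astype(np.float32)))
u,v=216,242
for u,v in ((226,135),(211,262),(222,170)):
    o,dd=ray(x,(u,v)); print("dep",o+dd*x["d"][v,u])
s=ctrl.state();q=s["orientation"];R=Ro.from_quat(np.r_[q[1:],q[0]]).as_matrix();print(R[:,1],np.degrees(np.arctan2(R[1,1],R[0,1])),s["position"])
c=np.r_[plane(x,gr[0],.036)[:2],0]
print("shift",R.T@(c-s["position"]),s["joints"])
E
```

```text
(array([220.4705, 194.4638]), ((220.6885528564453, 196.42623901367188), (27.160722732543945, 161.51577758789062), 5.19442892074585), np.int32(3836))
[(array([218.7584, 199.1753]), np.int32(1569))]
green ((218.92022705078125, 199.94532775878906), (19.291704177856445, 93.67841339111328), 5.389311790466309)
tri (array([ 0.4754, -0.2536,  0.0314]), np.float64(0.00020404433674664477))
[ 475.5772 -254.2007] ((475.29949951171875, -253.99205017089844), (97.09996795654297, 19.79010581970215), 57.486534118652344)
[ 476.9961 -254.6565] ((476.31988525390625, -254.15602111816406), (166.61361694335938, 28.56975555419922), 57.903831481933594)
dep [ 0.5121 -0.1995  0.036 ]
dep [ 0.4378 -0.3085  0.0355]
dep [ 0.4928 -0.2276  0.034 ]
[ 0.9041 -0.4274  0.0016] -25.299784274983484 [ 0.534  -0.2627  0.2317]
shift [-0.0156 -0.0566  0.2316] [-0.5145  0.0784  1.2281  0.0002  1.8335 -0.0729]
```

Call:
send_rows(
  motion=[-0.016,-0.057,0.04,8,-0.016,-0.057,0.09,8,-0.016,-0.057,0.14,8,-0.016,-0.057,0.18,8,-0.016,-0.057,0.205,8,-0.016,-0.057,0.218,8,-0.016,-0.057,0.223,8,-0.016,-0.057,0.223,8,-0.016,-0.057,0.223,8],
  grip=0,
)

```text
time_s: 4.2
position: [0.4758, -0.2545, 0.009]
orientation: [0.001, 0.881, 0.474, 0.001]
wrist_force: [0.3, -0.0, 0.4]
width: 0.0879
finger_force: 0.0
```

Call:
send_rows(
  motion=[0,0,0,0,0,0,0,0,0,0,0,0,0,0,0,0,0,0,0,0,0,0,0,0],
  grip=1,
  newtons=20,
)

```text
time_s: 4.95
position: [0.4751, -0.2541, 0.0076]
orientation: [-0.0, 0.881, 0.474, -0.0]
wrist_force: [0.1, -0.8, -0.3]
width: 0.0316
finger_force: 0.0
```

Call:
send_rows(
  motion=[0,0,0,0,0,0,0,0,0,0,0,0,0,0,0,0],
)

```text
time_s: 5.45
position: [0.4751, -0.254, 0.0076]
orientation: [-0.0, 0.881, 0.474, -0.0]
wrist_force: [-0.1, 0.3, -0.8]
width: 0.0258
finger_force: 20.0
```

Call:
send_rows(
  motion=[0,0,-0.04,0,0,0,-0.09,0,0,0,-0.14,0,0.04,-0.015,-0.14,-6,0.08,-0.03,-0.14,-12,0.12,-0.045,-0.14,-18,0.16,-0.06,-0.14,-24,0.2,-0.077,-0.14,-30,0.24,-0.092,-0.14,-36,0.27,-0.104,-0.14,-38,0.28,-0.108,-0.14,-38,0.28,-0.108,-0.14,-38,0.28,-0.108,-0.12,-38,0.28,-0.108,-0.1,-38,0.28,-0.108,-0.1,-38,0.28,-0.108,-0.1,-38],
)

```text
time_s: 7.45
position: [0.539, 0.0388, 0.1074]
orientation: [-0.0, 0.679, 0.735, -0.0]
wrist_force: [0.6, 0.0, -1.3]
width: 0.0257
finger_force: 20.0
```

```bash
python3 - <<'E'
from h import *
x=grab("wrist"); save(x,"w3")
E
```

```text
(no output)
```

View pics/w3.png

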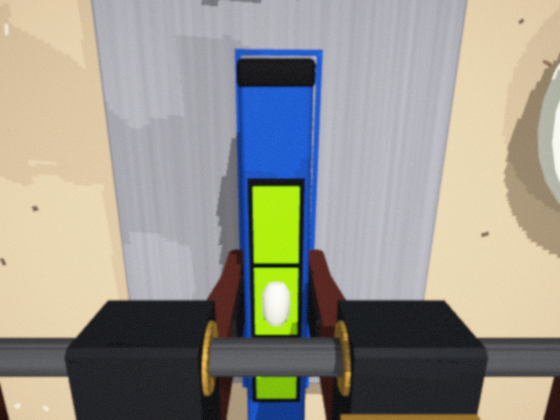

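The level hangs over the outline, parallel to it. Its black end at (276,72) is just inside the outline's end line at row 52, so I'm lowering it.

Call:
send_rows(
  motion=[0,0,0.01,0,0,0,0.018,0,0,0,0.024,0,0,0,0.026,0,0,0,0.027,0,0,0,0.027,0,0,0,0.027,0],
)

```text
time_s: 8.38
position: [0.5393, 0.0391, 0.0809]
orientation: [0.0, 0.678, 0.735, 0.0]
wrist_force: [-0.2, 0.4, -0.9]
width: 0.0256
finger_force: 20.0
```

Call:
send_rows(
  motion=[0,0,0,0,0,0,0,0,0,0,0,0],
  grip=0.45,
)

```text
time_s: 8.75
position: [0.5393, 0.0391, 0.0809]
orientation: [0.0, 0.678, 0.735, 0.0]
wrist_force: [0.2, 0.3, 0.2]
width: 0.0476
finger_force: 0.0
```

Released cleanly. Now I'll rise straight up and go over the knob with the closing axis across the bar.

Call:
send_rows(
  motion=[0,0,-0.04,0,0,0,-0.09,0,0,0,-0.14,0,0.03,0,-0.17,-10,0.06,0,-0.17,-20,0.1,0,-0.17,-30,0.14,0.001,-0.17,-40,0.175,0.001,-0.17,-50,0.175,0.001,-0.17,-60,0.175,0.001,-0.17,-70,0.175,0.001,-0.17,-80,0.175,0.001,-0.17,-90,0.175,0.001,-0.17,-94,0.175,0.001,-0.17,-94,0.175,0.001,-0.17,-94],
)

```text
time_s: 10.62
position: [0.5262, 0.2137, 0.2507]
orientation: [0.0, -0.074, 0.997, -0.0]
wrist_force: [-0.5, 0.5, 0.5]
width: 0.0486
finger_force: 0.0
```

```bash
python3 - <<'E'
from h import *
from cell import ctrl
from scipy.spatial.transform import Rotation as Ro
np.set_printoptions(precision=4,suppress=True)
x=grab("wrist"); save(x,"w4"); t=grab("top"); save(t,"top4")
b=blobs(mask(x["p"],"red"),(150,400,60,300)); print("bar",b[0])
bt=blobs(mask(t["p"],"red"),(172,208,190,228)); print(bt[0] if bt else None)
zz=.118
w=np.array([plane(x,p,zz)[:2] for p in cv2.boxPoints(b[0][1])])*1000; print(w.mean(0),cv2.minAreaRect(w.astype(np.float32)))
if bt: print(tri(x,b[0][1][0],t,bt[0][1][0]))
u,v=np.round(b[0][1][0]).astype(int);o,dd=ray(x,(u,v)); print("depth",o+dd*x["d"][v,u])
s=ctrl.state();q=s["orientation"];R=Ro.from_quat(np.r_[q[1:],q[0]]).as_matrix();print(np.degrees(np.arctan2(R[1,1],R[0,1])),s["position"],s["joints"])
print("shift",R.T@(np.r_[w.mean(0)/1000,.1]-s["position"]))
cv2.imwrite("pics/v4.png",np.hstack([x["p"][60:300,90:470],cv2.resize(t["p"][160:260,150:300],None,fx=2.4,fy=2.4,interpolation=3)])[:,:,::-1])
E
```

```text
bar (array([275.7581, 196.0091]), ((276.0, 198.5), (63.0, 18.0), 90.0), np.int32(984))
(array([187.2353, 212.3824]), ((187.0, 212.5), (7.0, 4.0), 90.0), np.int32(34))
[524.0937 213.1174] ((524.0930786132812, 213.12098693847656), (53.10562515258789, 15.07779312133789), 8.529541015625)
(array([0.5128, 0.2092, 0.146 ]), np.float64(0.008899917700518458))
depth [0.523  0.213  0.1179]
98.52920923517773 [0.5262 0.2136 0.2506] [ 0.3258  0.0118  1.2631 -0.      1.8667 -1.3939]
shift [ 0.0021 -0.0002  0.1506]
```

View pics/v4.png

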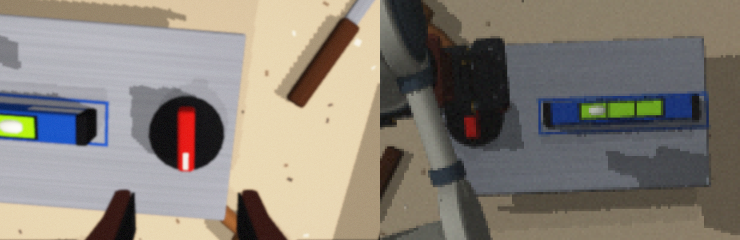

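The level lies inside the outline, with its bubble towards the knob as expected while the end is sprung up. The bar is parallel to tool x and centred at (187,135) in the left crop. I'll go down and grip it.

Call:
send_rows(
  motion=[0.001,0,0.05,0,0.001,0,0.1,0,0.001,0,0.13,0,0.001,0,0.148,0,0.001,0,0.154,0,0.001,0,0.156,0,0.001,0,0.156,0,0.001,0,0.156,0],
  grip=0.4,
)

```text
time_s: 11.72
position: [0.5257, 0.2137, 0.0958]
orientation: [0.001, -0.075, 0.997, 0.0]
wrist_force: [0.2, 0.3, 0.2]
width: 0.053
finger_force: 0.0
```

Call:
send_rows(
  motion=[0,0,0,0,0,0,0,0,0,0,0,0,0,0,0,0,0,0,0,0,0,0,0,0,0,0,0,0,0,0,0,0],
  grip=1,
  newtons=35,
)

```text
time_s: 12.72
position: [0.5251, 0.2136, 0.0945]
orientation: [-0.0, -0.075, 0.997, 0.0]
wrist_force: [0.6, -1.0, -0.1]
width: 0.0139
finger_force: 34.9
```

Call:
send_rows(
  motion=[0,0,0.002,0,0,0,0.004,0,0,0,0.006,0,0,0,0.008,0,0,0,0.009,0,0,0,0.009,0,0,0,0.009,0],
)

```text
time_s: 13.6
position: [0.526, 0.2145, 0.0875]
orientation: [0.002, -0.075, 0.997, 0.001]
wrist_force: [-0.6, 4.1, 8.6]
width: 0.0137
finger_force: 35.0
```

Call:
send_rows(
  motion=[0,0,0.001,0,0,0,0.002,0,0,0,0.003,0,0,0,0.003,0,0,0,0.003,0],
)

```text
time_s: 14.22
position: [0.5263, 0.2148, 0.0854]
orientation: [0.002, -0.075, 0.997, 0.001]
wrist_force: [-1.1, 5.3, 11.0]
width: 0.0138
finger_force: 35.1
```

```bash
cat > bub.py <<'E'
from h import *
from cell import ctrl
np.set_printoptions(precision=4,suppress=True)
import sys
C=np.array([.5393,.0392]); Y=np.array([-.075,.997]); n=sys.argv[1]
s=ctrl.state(); print(s["time_s"],s["position"],s["wrist_force"],s["wrist_torque"])
ims=[]
for cam,roi in (("top",(215,290,190,222)),("scene",(270,355,205,255))):
    x=grab(cam); save(x,f"{cam}{n}"); u0,u1,v0,v1=roi
    g=mask(x["p"],"green"); G=np.zeros_like(g); G[v0:v1,u0:u1]=g[v0:v1,u0:u1]
    if G.sum()<20: print(cam,"no green"); continue
    pts=np.argwhere(G)[:,::-1].astype(np.float32); H=np.zeros_like(G); cv2.fillConvexPoly(H,cv2.convexHull(pts.astype(np.int32)),1)
    hsv=cv2.cvtColor(x["p"],cv2.COLOR_RGB2HSV).astype(float); wgt=H*np.clip((150-hsv[:,:,1])/100,0,1)*(hsv[:,:,2]>110)
    vv,uu=np.nonzero(wgt>.2); ww=wgt[vv,uu]; c=np.array([(uu*ww).sum(),(vv*ww).sum()])/max(ww.sum(),1e-6)
    r=cv2.minAreaRect(pts); z=.107
    e=lambda p:(plane(x,p,z)[:2]-C)@Y
    al=np.array([e(p) for p in pts]); 
    print(cam,"bubble",c.round(1),ww.sum().round(1),"along",e(c),"vial ends",al.min(),al.max(),"rel",e(c)-(al.min()+al.max())/2)
    ims.append(cv2.resize(x["p"][v0-10:v1+10,u0-45 if cam=="top" else u0:u1+10],None,fx=5,fy=5,interpolation=cv2.INTER_CUBIC)[:280,:390])
if len(ims)==2:
    h=min(i.shape[0] for i in ims); cv2.imwrite(f"pics/b{n}.png",np.hstack([i[:h] for i in ims])[:,:,::-1])
E
python3 bub.py 5
```

```text
14.225 [0.5263 0.2148 0.0854] [-1.0726  5.3149 10.9597] [0.2541 0.0954 0.0085]
top bubble [255.9 204.9] 17.3 along -0.01551013289919417 vial ends -0.043895353822307075 0.04853678660254862 rel -0.017830849289314943
scene bubble [310.3 219.2] 22.9 along -0.015332577315450855 vial ends -0.0452376232248688 0.04868012684012497 rel -0.017053829123078935
```

View pics/b5.png

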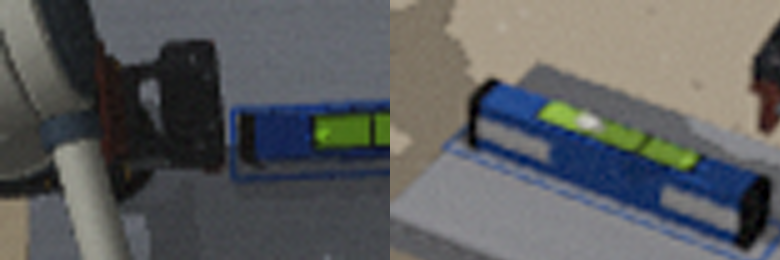

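Both cameras put the bubble about 17 mm from the middle, on the side away from the knob. I'll press further until it is firmly at the stop.

Call:
send_rows(
  motion=[0,0,0.001,0,0,0,0.002,0,0,0,0.003,0,0,0,0.003,0,0,0,0.003,0,0,0,0.003,0,0,0,0.003,0,0,0,0.003,0],
)

```text
time_s: 15.32
position: [0.5276, 0.215, 0.0848]
orientation: [0.004, -0.075, 0.997, 0.001]
wrist_force: [-1.3, 4.8, 18.2]
width: 0.0142
finger_force: 35.1
```

```bash
python3 bub.py 6
```

```text
15.325 [0.5276 0.215  0.0848] [-1.287   4.8489 18.2036] [0.0889 0.2132 0.0207]
top bubble [257.3 204.7] 19.3 along -0.019359704930496668 vial ends -0.043895353822307075 0.048627675669347614 rel -0.021725865854016937
scene bubble [309.6 219. ] 24.5 along -0.01745408987374167 vial ends -0.0452376232248688 0.04868012684012497 rel -0.01917534168136975
```

Call:
send_rows(
  motion=[0,0,0,5,0,0,-0.0005,10,0,0,-0.0005,15,0,0,-0.001,20,0,0,-0.001,25,0,0,-0.0015,30,0,0,-0.0015,35,0,0,-0.002,40,0,0,-0.002,45,0,0,-0.002,45,0,0,-0.002,45,0,0,-0.002,45,0,0,-0.002,45,0,0,-0.002,45,0,0,-0.002,45,0,0,-0.002,45,0,0,-0.002,45,0,0,-0.002,45],
)

```text
time_s: 17.68
position: [0.5279, 0.2158, 0.0876]
orientation: [0.004, 0.312, 0.95, 0.004]
wrist_force: [-1.4, 5.3, 20.8]
width: 0.0139
finger_force: 35.0
```

```bash
python3 bub.py 7
```

```text
17.675 [0.5279 0.2158 0.0876] [-1.4353  5.3109 20.8069] [0.7303 0.2681 0.0447]
top bubble [251.5 205.1] 18.8 along -0.0031654038557774678 vial ends -0.043895353822307075 0.048627675669347614 rel -0.0055315647792977376
scene bubble [313.7 220.3] 33.4 along -0.004779379151777656 vial ends -0.0452376232248688 0.04868012684012497 rel -0.006500630959405738
```

Call:
send_rows(
  motion=[0,0,0,5,0,0,-0.0005,10,0,0,-0.001,15,0,0,-0.001,17,0,0,-0.001,17,0,0,-0.001,17,0,0,-0.001,17,0,0,-0.001,17,0,0,-0.001,17,0,0,-0.001,17,0,0,-0.001,17,0,0,-0.001,17,0,0,-0.001,17,0,0,-0.001,17,0,0,-0.001,17],
)

```text
time_s: 19.65
position: [0.5279, 0.216, 0.0887]
orientation: [0.003, 0.449, 0.894, 0.005]
wrist_force: [-2.1, 7.2, 20.0]
width: 0.014
finger_force: 35.0
```

```bash
python3 bub.py 8; python3 - <<'E'
from h import *
t,s=load("top8"),load("scene8")
cv2.imwrite("pics/v8.png",np.hstack([cv2.resize(t["p"][185:230,210:290],None,fx=5,fy=5,interpolation=3)[:,:390],cv2.resize(s["p"][203:248,275:353],None,fx=5,fy=5,interpolation=3)[:225,:390]])[:,:,::-1])
E
```

```text
19.65 [0.5279 0.216  0.0887] [-2.1347  7.2249 19.9773] [0.9919 0.2919 0.0568]
top bubble [249.7 205.2] 21.0 along 0.0017947465743311862 vial ends -0.043895353822307075 0.048627675669347614 rel -0.0005714143491890836
scene bubble [315.1 220.5] 33.1 along -0.0007412015127201716 vial ends -0.04764967872420988 0.04868012684012497 rel -0.0012564255706777148
```

View pics/v8.png

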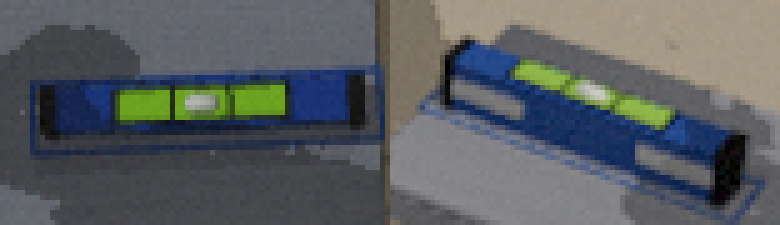

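The bubble at (202,102) in the left crop sits midway between the black lines at columns 172 and 230. Force at the wrist is 20 N and the grip is holding, so I'm handing in.

```bash
python3 -c "
from cell import ctrl
print(ctrl.sign_off())"
```

```text
the job is handed in; nothing more can be done
None
```

The level is lying inside the blue outline and let go, and I handed the job in at about 19.7 s with the knob still gripped and held down at about 20 N and the bubble within about 1 mm of the middle by both cameras; the other kitchen things were not touched as far as I saw, and the hand-in returned no verdict.

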